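# Swap the too-tall tube and latch the carrier rack

## Robot

A 6-joint arm with a two-finger parallel gripper is mounted at the origin on the work surface. World frame = base frame: x ahead of the robot, y to its left, z up, the work surface at z = 0. Lengths are in mm, angles in rad, forces in N, time in s.
With the tool pointing down it reaches from about 275 to 1000 mm from the base axis. Payload 8.4 kg.
Tool frame: the origin (TCP) lies midway between the tips of the shut fingers; the grasp point (between the pads) lies 19 mm behind it; y points along the fingers, z is the direction in which the jaws open and shut, and the axes are right-handed (so a half turn about y gives the same grasp; the last joint's range is limited). The gripper opens to 85 mm and grips with 20 to 120 N. Pads are 22 mm wide; open, the fingers measure 114 mm over their backs; the gripper's body (76 mm by 85 mm) begins 54 mm behind the grasp point. The pads swing forward as they close: fully open they stand 13 mm farther back than shut.
Start: joints at [1.272, 0.353, 1.633, -0, 1.155, -0.002], TCP at [182.787, 597.676, 231.281] pointing down, gripper open.
Joint ranges: [-2.63, 2.63], [-0.92, 2.1], [0.06, 2.66], [-1.3, 4.44], [0, 2.69], [-3.02, 3.02]. Speed limits (rad/s): [2.22, 2.22, 2.79, 3.14, 3.14, 3.14].

## Interface

Orientations are given as [roll, pitch, yaw] about the fixed x, y, z axes, in that order (R = Rz(yaw) Ry(pitch) Rx(roll)).
In Python, from rig import r gives the robot as it stands. The module is installed in compiled form; this text tells all that it offers.
- The arm moves only by the tool apply_moves, never from a script. Its argument "plan" is text: rows parted by semicolons, each of 7 numbers parted by spaces: the shift along the tool's x, y, z in cm, then the turn, a rotation vector about the tool's x, y, z in degrees, then the closure, from 0 (fully open) to 1 (shut). A call has 1 to 20 rows; each row shifts and turns the pose as measured when the row begins, along the tool's axes as they then stand; what a row does not reach is not made up. A row lasts 1/10 s, in which the tool goes at most 50 mm and 8.59 degrees, less where a joint would pass 70% of its speed; a pose out of reach is approached as far as the arm can. A call is refused whole if a number of a shift passes 5 or a number of a turn 8.59, either way. A call with a gripper value outside its range is refused whole. The fingers move at their own pace and stop on an object; "squeeze" is the grip in N (left out, the last holds). Time passes only in rows, so rows that do not move let the fingers close. It gives the time, the measured TCP pose, the force and the opening at its end, in the units of the state.
- r.sense(): the state, without advancing time (a new reading comes with each control period).
- r.grab_frame(name): name is "scene" or "top"; returns the picture (384x512x3 uint8, blue, green, red); there is no depth.
- r.get_calibration(name): a dict with "vertical_fov" (degrees; the focal length in pixels is half the picture's height over the tangent of half this angle, whatever the lens; pixels are square), "cx", "cy" (the principal point, pixels), "D" ([k1, k2, p1, p2, k3] as OpenCV has them; the pictures are not rectified), "R" (3x3) and "t" (3): a world point X has camera coordinates R X + t. Camera axes: x right, y down, z forward; pixel columns grow to the right and rows downward; lengths in mm; the calibration is good to about 2 mm. A picture is of the moment at which its call begins. get_calibration takes no time and is no camera call.
- r.sign_off(): hands the job in, once; it reports no verdict.
The state is a dict: "clock": time; "qpos": joint angles; "qvel": joint speeds; "joint_efforts": joint torques, N m; "eef_pos": TCP position; "tcp_rot": TCP orientation; "contact_force": force on the tool from outside, world axes, zero at the start; "wrist_torque": the same for the moment, N m; "opening": opening from 0.0 (shut) to 1.0 (fully open).
Only numpy, scipy, OpenCV 4.12 (cv2) and the standard library are available. Lean on these libraries where they do the work, as an engineer would, in place of code of your own. Each camera call takes 0.05 s, during which the arm holds its last target. There are 200 camera calls.

## Task

Get the tube carrier ready to travel: its steel hold-down bar cannot close because one tube in the row is too tall. Move that tall tube to the free place of the two-place stand, put the short tube from the stand into the place it left in the carrier, then swing the bar down over the row, without slamming it, until it rests fully home in its catch. Keep the tubes upright and leave everything else on the bench where it is.

Things in the scene. Friction and masses are not known exactly. Their poses are not given: they have to be found in the camera images.
- rack: Carrier rack of red plastic, fixed, base 70 mm (its x) by 215 mm (its y), two perforated tiers, the upper one's top at 51 mm, with a row of three 31 mm holes, 42 mm apart, along its y. At its +y end a hinge post 107 mm high carries the hold-down bar; the catch is at its -y end, 180 mm from the hinge. Origin: on the bench in the row's line, 105 mm from the hinge; x level across the row, z up.
- rack_hole1 (a point): Centre of the foot of the hole nearest the hinge (70 mm from the hinge axis), where a tube's underside rests, 8 mm above the bench.
- rack_hole2 (a point): The same for the middle hole (112 mm from the hinge axis).
- rack_hole3 (a point): The same for the hole nearest the catch (154 mm from the hinge axis).
- bar (a joint): Angle of the steel hold-down bar in rad: 0 = level over the row, fully home in the catch (a firm stop); 1.57 = upright; more = leaning outward, away from the row; at most 2.4. The hinge is stiff: the bar stays where it is left at any angle, does not fall shut, and 1 to 2 N at its grip moves it. It swings in the vertical plane through the row of holes. A tall tube blocks it.
- bar_grip (a point): Centre of the bar's grip: a steel roller 18 mm diameter and 24 mm long whose axis is parallel to the hinge axis (the rack's x), 220 mm from the hinge axis at the end of the bar. It can be pinched on its two flat ends from above. Closed, it lies 40 mm beyond the catch, 97 mm above the bench, with free space below.
- bar_hinge (a point): Hinge axis of the bar, 97 mm above the bench; the axis is the rack's x. The bar is a flat strip 12 mm wide, 6 mm thick, 80 g; closed, it passes about 6 mm above short tubes' caps.
- catch (a point): The catch: a 26 mm by 10 mm post with an open-topped fork, prongs 16 mm apart inside rising to 110 mm above the bench, between which the bar rests. This point is where the bar's underside rests, 94 mm above the bench.
- stand: Two-place stand of red plastic, fixed to the bench, 70 mm (its x) by 125 mm (its y), built like the rack: upper tier top at 51 mm, two holes of 31 mm diameter 56 mm apart along its y axis. Origin: centre of its underside.
- stand_free (a point): Centre of the foot of the stand's hole that is empty at the start, where a tube's underside rests, 8 mm above the bench.
- stand_used (a point): The same for the stand's other hole, which holds the short tube at the start.
- tall_tube: Capped tube, frosted body 28 mm diameter with a blunt cone foot (18 mm at the bottom, 28 mm from 14 mm up), green cap 32 mm diameter, 16 mm tall; 115 mm tall in all; about 50 g. Origin: centre of its underside, z axis up through the cap. The only tall one; starts in any of the rack's three holes.
- tube_a: Capped tube, frosted body 28 mm diameter with a blunt cone foot (18 mm at the bottom, 28 mm from 14 mm up), green cap 32 mm diameter, 16 mm tall; 80 mm tall in all; about 50 g. Origin: centre of its underside, z axis up through the cap. Starts in one of the rack's holes and belongs in the rack.
- tube_b: Capped tube, frosted body 28 mm diameter with a blunt cone foot (18 mm at the bottom, 28 mm from 14 mm up), green cap 32 mm diameter, 16 mm tall; 80 mm tall in all; about 50 g. Origin: centre of its underside, z axis up through the cap. Starts in one of the rack's holes and belongs in the rack.
- tube_new: Capped tube, frosted body 28 mm diameter with a blunt cone foot (18 mm at the bottom, 28 mm from 14 mm up), green cap 32 mm diameter, 16 mm tall; 80 mm tall in all; about 50 g. Origin: centre of its underside, z axis up through the cap. Starts in the stand; belongs in the rack.
- beaker: Glass beaker 90 mm diameter, 120 mm tall, to be left alone. Origin: centre of its underside.
- wash_bottle: White wash bottle 68 mm diameter, 208 mm tall with its bent spout (reaching 38 mm to the side, along its +x), to be left alone. Origin: centre of its underside.
- film_roll: Standing roll of sealing film, 90 mm diameter, 100 mm tall, to be left alone. Origin: centre of its underside.
- meter: Black bench meter, fixed, 170 mm by 200 mm, sloping top to 85 mm high, with an electrode arm 210 mm high on its +y side; to be left alone. Origin: centre of its underside.
Not all that is in view belongs to the job. Leave any orange or purple look-alike of the tube_new alone.

How it is judged (in metres and radians):
On the way, in this order (a step that is already met when the one before it is completed fails the run):
1. the tall tube stands fully seated in the stand ((horizontal distance between tall_tube and stand_free below 0.007 m or horizontal distance between tall_tube and stand_used below 0.007 m) and height (world z) of tall_tube below 0.013 m and angle between tall_tube's own z axis and vertical below 0.15 rad), for 0.2 s.
2. all three short tubes stand fully seated in the rack ((horizontal distance between tube_a and rack_hole1 below 0.007 m or horizontal distance between tube_a and rack_hole2 below 0.007 m or horizontal distance between tube_a and rack_hole3 below 0.007 m) and height (world z) of each of tube_a, tube_b, tube_new below 0.013 m and angle between each of tube_a, tube_b, tube_new's own z axis and vertical below 0.15 rad and (horizontal distance between tube_b and rack_hole1 below 0.007 m or horizontal distance between tube_b and rack_hole2 below 0.007 m or horizontal distance between tube_b and rack_hole3 below 0.007 m) and (horizontal distance between tube_new and rack_hole1 below 0.007 m or horizontal distance between tube_new and rack_hole2 below 0.007 m or horizontal distance between tube_new and rack_hole3 below 0.007 m)), for 0.2 s.
3. the bar is home in its catch (value of joint bar below 0.035 rad), for 0.2 s.
At the end, for the whole second after the job is handed in: The bar is home in its catch (joint below 0.035 rad); the three short tubes stand in the rack's holes and the tall tube in a hole of the stand, each within 7 mm of the hole's centre, its underside below 13 mm above the bench (fully seated), upright within 0.15 rad and at rest (all of step 1 and all of step 2 and value of joint bar below 0.035 rad and linear speed of each of tube_a, tube_b, tube_new, tall_tube below 0.03 m/s); the robot touches nothing.
It fails at once if the beaker is shoved or tipped (moved more than 30 mm or tilted over 0.3 rad) (distance of beaker from where it was at the start of the episode above 0.03 m or angle between beaker's own z axis and vertical above 0.3 rad).
It fails at once if the wash bottle is shoved or tipped (moved more than 30 mm or tilted over 0.3 rad) (distance of wash_bottle from where it was at the start of the episode above 0.03 m or angle between wash_bottle's own z axis and vertical above 0.3 rad).
It fails at once if the film roll is shoved or tipped (moved more than 30 mm or tilted over 0.3 rad) (distance of film_roll from where it was at the start of the episode above 0.03 m or angle between film_roll's own z axis and vertical above 0.3 rad).
It fails at once if a tube is tipped over (more than 0.6 rad) (angle between any of tube_a, tube_b, tube_new, tall_tube's own z axis and vertical above 0.6 rad).
It fails at once if the bar is slammed (closing faster than 4 rad/s) (velocity of joint bar below -4 rad/s).
It also fails if it takes over 66 s, if anything falls off the work surface, if the arm or the gripper's body presses on something with over 40 N, if the wrist force passes 120 N, or if a joint passes its speed limit or range.

## Working session

There is one attempt and no reset: what is moved stays moved. The work goes in short steps, Python scripts to look and compute and a tool call to move; the robot and the scene stay as the last step left them, time stands still between calls to the robot, and variables do not carry over. Pictures are saved under pics/ and viewed, about 8 in all and at most 12, crops included, and the job is handed in when it is done.

Besides the shell and the picture viewer there is one more tool, called after "Call:" as name(argument=value, ...) on one line, values as JSON. apply_moves: Moves the arm, as the interface text tells. Its arguments: {"type":"object","properties":{"plan":{"type":"string"},"squeeze":{"type":"number"}},"required":["plan"]}

```bash
mkdir -p pics; python3 - <<'E'
from rig import r
import cv2,numpy as np
for n in("scene","top"):
    cv2.imwrite(f"pics/{n}0.png",r.grab_frame(n)); c=r.get_calibration(n); print(n,c)
s=r.sense(); print(s)
E
```

```text
scene {'vertical_fov': 45.38075185069084, 'cx': 254.67496215494845, 'cy': 182.61220384731465, 'D': array([-0.06737453,  0.        ,  0.        ,  0.        ,  0.        ]), 'R': array([[ 0.79898056,  0.60116589, -0.01515385],
       [ 0.31985431, -0.44617222, -0.83583705],
       [-0.50923795,  0.66297053, -0.54876843]]), 't': array([-461.59885788, -109.60543303, 1550.57113147])}
top {'vertical_fov': 54.75265568188814, 'cx': 254.1707697825626, 'cy': 194.69195613475995, 'D': array([-0.07763931,  0.        ,  0.        ,  0.        ,  0.        ]), 'R': array([[ 0.01936319, -0.99949542,  0.02517862],
       [-0.99335528, -0.02208956, -0.11294837],
       [ 0.11344756, -0.02282427, -0.99328178]]), 't': array([  -7.10106954,  570.8394747 , 1303.15686461])}
{'clock': 0.1, 'qpos': array([ 1.27158163e+00,  3.53605674e-01,  1.63406020e+00,  2.02011818e-05,
        1.15520257e+00, -2.40738970e-03]), 'qvel': array([-0.00148573, -0.00206628, -0.00203995,  0.00230677,  0.00045473,
        0.00027349]), 'joint_efforts': array([-1.54131071e-04, -6.06358480e+01, -3.42820036e+01, -1.36390290e-04,
        3.92136208e-03, -4.81128984e-05]), 'eef_pos': array([182.66440634, 597.26130053, 230.6198397 ]), 'tcp_rot': array([-1.57207207e+00,  2.15424448e-05, -2.96815485e-01]), 'contact_force': array([-0.79726174,  0.03620839, -0.47734204]), 'wrist_torque': array([-0.03534364,  0.01937588,  0.02737066]), 'opening': 0.9991595444997466}
```

View pics/scene0.png

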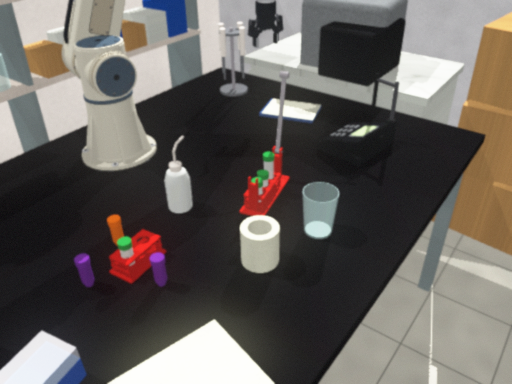

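View pics/top0.png

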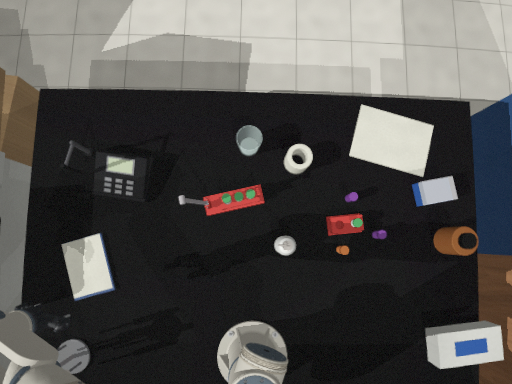

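Two pictures viewed. In the top view, the red rack is at (234,199) with three green caps at (227,198), (238,196) and (250,194). The bar is nearly upright, with its grip at (183,200). The stand is at (345,225), with one green-capped tube at (357,223). The orange (342,250) and purple (351,197), (379,235) look-alikes are to be left alone. A close-up comes next.

```bash
cat > h.py <<'E'
import cv2,numpy as np
from rig import r
from scipy.spatial.transform import Rotation as Ro
def cam(n):
    c=r.get_calibration(n); f=192/np.tan(np.radians(c["vertical_fov"]/2))
    return np.array([[f,0,c["cx"]],[0,f,c["cy"]],[0,0,1]]),c["D"],c["R"],c["t"]
def proj(n,P):
    K,D,R,t=cam(n); return cv2.projectPoints(np.atleast_2d(P).astype(float),cv2.Rodrigues(R)[0],t,K,D)[0][:,0]
def onz(n,uv,z):
    K,D,R,t=cam(n); d=cv2.undistortPoints(np.array(uv,float).reshape(-1,1,2),K,D)[:,0]
    d=np.c_[d,np.ones(len(d))]@R; o=-R.T@t
    return o+d*((z-o[2])/d[:,2])[:,None]
def crop(im,x,y,w,h,k): return cv2.resize(im[y:y+h,x:x+w],None,fx=k,fy=k,interpolation=cv2.INTER_CUBIC)
E
python3 - <<'E'
from h import *
t=cv2.imread("pics/top0.png");s=cv2.imread("pics/scene0.png")
a=crop(t,170,175,100,50,4); b=crop(t,320,200,100,50,4)
c=crop(s,230,130,66,100,4)[:, :]; d=crop(s,95,215,90,75,4)
m=np.zeros((600,800,3),np.uint8)
m[0:200,0:400]=a; m[200:400,0:400]=b; m[0:300,400:760]=d
m[300:600,400:664]=crop(s,230,140,66,75,4)
m[400:600,0:200]=crop(s,265,60,40,40,5)
cv2.imwrite("pics/m1.png",m)
# green blobs
for n,im in(("top",t),("scene",s)):
    h=cv2.cvtColor(im,cv2.COLOR_BGR2HSV)
    g=cv2.inRange(h,(45,90,40),(85,255,255)); 
    k,l,st,ce=cv2.connectedComponentsWithStats(g)
    for i in range(1,k):
        if st[i,4]>8: print(n,st[i],ce[i].round(1))
E
```

```text
top [246 189   9   9  63] [250.1 193.3]
top [235 192   8   9  58] [238.5 196.1]
top [222 194   9   9  64] [226.1 197.8]
top [353 218  10   9  68] [357.3 222.3]
scene [262 151  12  11 109] [267.5 155.7]
scene [251 169  17  18 149] [260.3 176.1]
scene [117 235  14  15 163] [124.2 242.6]
```

View pics/m1.png

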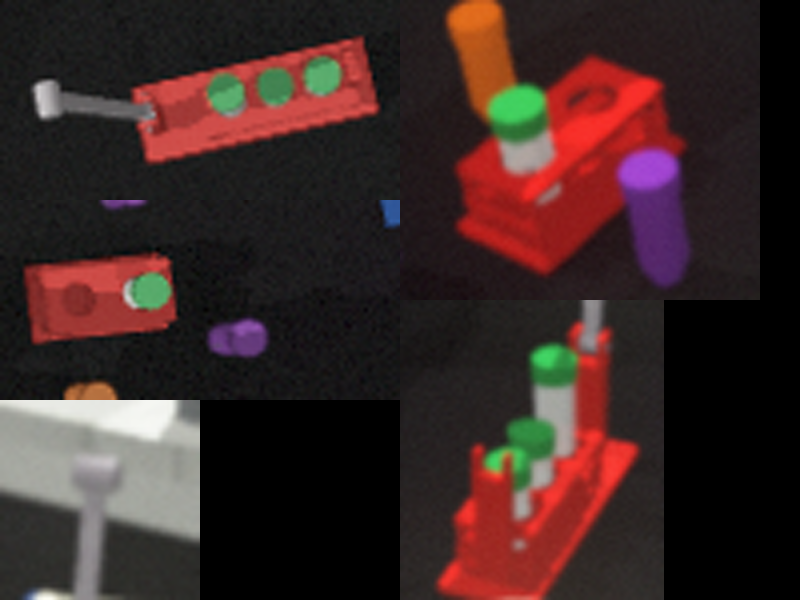

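```bash
python3 - <<'E'
from h import *
from scipy.optimize import least_squares as LS
def W(p,l):
    c,s=np.cos(p[2]),np.sin(p[2]); l=np.atleast_2d(l)
    return np.c_[p[0]+c*l[:,0]-s*l[:,1],p[1]+s*l[:,0]+c*l[:,1],l[:,2]]
ob=[("top",(226.1,197.8),(0,35,118)),("top",(238.5,196.1),(0,-7,83)),("top",(250.1,193.3),(0,-49,83)),("scene",(267.5,155.7),(0,35,115))]
f=lambda p:np.concatenate([(proj(n,W(p,l))[0]-uv) for n,uv,l in ob])
s=LS(f,[430,20,0.2]);print("rack",s.x,s.fun.round(1)); p=s.x
for n in("top","scene"): print(n,proj(n,W(p,[(0,105,97),(0,-75,94),(35,107.5,0),(-35,107.5,0),(35,-107.5,0),(-35,-107.5,0)])).round(1).tolist())
# bar angle: grip at top px (182,200) , scene (284.5,74.5)
gob=[("top",(182,199.5)),("scene",(284.3,74.5))]
g=lambda q:np.concatenate([proj(n,W(p,(0,105-220*np.cos(q[0]),97+220*np.sin(q[0]))))[0]-uv for n,uv in gob])
s2=LS(g,[1.57]);print("bar",s2.x,s2.fun.round(1),W(p,(0,105-220*np.cos(s2.x[0]),97+220*np.sin(s2.x[0]))).round(1))
print("holes",W(p,[(0,35,8),(0,-7,8),(0,-49,8),(0,105,97)]).round(1))
# stand: used tube
ob2=[("top",(357.3,222.3),83),("scene",(124.2,242.6),80)]
h=lambda q:np.concatenate([proj(n,(q[0],q[1],z))[0]-uv for n,uv,z in ob2])
s3=LS(h,[350,-250]);print("used",s3.x,s3.fun.round(1))
# empty hole dark centre in top crop: mask
im=cv2.imread("pics/top0.png"); hs=cv2.cvtColor(im,cv2.COLOR_BGR2HSV)
red=cv2.inRange(hs,(0,120,60),(8,255,255))|cv2.inRange(hs,(172,120,60),(180,255,255))
red[:,:320]=0; red[:,375:]=0
k,l,st,ce=cv2.connectedComponentsWithStats(red); i=1+st[1:,4].argmax(); print(st[i],ce[i])
pts=np.argwhere(l==i)[:,::-1].astype(np.float32); print(cv2.minAreaRect(pts))
print("hole from px", onz("top",[(339.7,274.5/1)] if 0 else [(320+79/4,200+99/4)],51), "outline corners z51/0:",onz("top",cv2.boxPoints(cv2.minAreaRect(pts)),40).round(0))
for o,n in(((339.7,224.7),"gray"),):
    print(cv2.cvtColor(im,cv2.COLOR_BGR2GRAY)[216:234,330:352])
E
```

```text
rack [5.57356404e+02 6.70321889e+01 2.54134378e-01] [-0.  -0.  -0.1 -0.   0.2 -0.  -0.  -0.2]
top [[206.4, 203.1], [257.7, 191.2], [206.4, 196.4], [210.6, 214.9], [263.1, 183.2], [267.6, 201.5]]
scene [[276.1, 149.7], [252.4, 182.1], [287.0, 179.5], [265.3, 175.0], [260.5, 220.6], [236.4, 214.8]]
bar [1.79447597] [-0.2  0.7 -1.3 -1. ] [[518.7 215.9 311.5]]
holes [[548.6 100.9   8. ]
 [559.1  60.3   8. ]
 [569.7  19.6   8. ]
 [531.  168.7  97. ]]
used [ 477.60518066 -354.93518131] [-0.1 -0.4 -0.2 -0.2]
[326 213  38  23 614] [342.77361564 224.05537459]
((344.6945495605469, 223.8479461669922), (19.41902732849121, 36.58733367919922), 83.9909896850586)
hole from px [[ 467.9444819 -301.2629665   51.       ]] outline corners z51/0: [[ 498. -252.   40.]
 [ 515. -385.   40.]
 [ 445. -392.   40.]
 [ 430. -260.   40.]]
[[ 63  79  74  68  69  67  71  69  77  80  85  90  92  91 101 103 108 112
  109 100  98  98]
 [ 85  94  92  94  98 101 108 110 113 111 111 111 114 114 113 111 113 112
  112 102 101  99]
 [ 96 107 112 111 111 112 116 114 115 113 115 112 114 112 113 115 114 112
  112 102  99 101]
 
[... 694 characters left out ...]
0  62  68  73  82  84  86  87
   86  85  86  89]
 [ 70  76  84  87  86  87  76  71  74  73  71  64  64  79  86  87  83  86
   86  85  85  87]
 [ 69  74  85  88  85  86  83  77  71  65  66  67  72  87  87  87  85  85
   85  88  86  86]
 [ 71  70  78  86  88  88  87  87  82  82  82  84  87  84  86  87  89  85
   86  85  86  87]
 [ 70  68  81  86  87  86  86  87  86  84  86  85  85  87  88  85  86  87
   86  87  85  84]
 [ 65  64  82  88  85  86  87  88  87  85  87  89  88  86  83  87  86  88
   88  87  85  86]
 [ 71  59  70  84  87  89  85  86  87  86  84  85  86  85  88  88  87  88
   87  85  83  88]
 [ 80  80  74  78  75  78  72  71  84  86  85  87  87  86  90  91  76  67
   54  48  43  36]]
```

```bash
cat >> h.py <<'E'
# go(x,y,z,yaw): rows in tool axes (cm,deg) for a straight path, from the measured pose, tool kept pointing down
def go(x,y,z,yaw,n=None,start=None,cl=0):
    s=r.sense() if start is None else start
    p=np.array(s["eef_pos"]); R=Ro.from_euler("xyz",s["tcp_rot"]); T=Ro.from_euler("xyz",[-np.pi/2,0,yaw])
    rv=(R.inv()*T).as_rotvec(degrees=True); d=np.array([x,y,z])-p
    n=n or int(np.ceil(max(np.linalg.norm(d)/45,np.abs(rv).max()/8)))
    print("d",d.round(1),"rotdeg",rv.round(2),"n",n)
    for i in range(n):
        Ri=R*Ro.from_rotvec(rv*i/n,degrees=True)
        print(*(Ri.inv().apply(d/n)/10).round(2),*(rv/n).round(2),cl,end="; ")
    print()
    return dict(eef_pos=[x,y,z],tcp_rot=[-np.pi/2,0,yaw])
E
python3 - <<'E'
from h import *
from scipy.optimize import least_squares as LS
# look-alike positions: blob centroids top & scene
T=cv2.imread("pics/top0.png");S=cv2.imread("pics/scene0.png")
for nm,lo,hi in(("purple",(125,80,40),(160,255,255)),("orange",(8,150,80),(18,255,255))):
    for n,im in(("top",T),("scene",S)):
        g=cv2.inRange(cv2.cvtColor(im,cv2.COLOR_BGR2HSV),lo,hi)
        k,l,st,ce=cv2.connectedComponentsWithStats(g)
        for i in range(1,k):
            if st[i,4]>20: print(nm,n,st[i],ce[i].round(0),onz(n,[ce[i]],40)[0].round(0))
print("bottle/film/beaker",onz("top",[(285,245)],100).round(),onz("top",[(298,158)],100).round(),onz("top",[(249,140)],60).round())
a=go(390,100,235,-1.317,13)
go(549,100,235,-1.317,start=a)
E
```

```text
purple top [345 192  14  11 118] [351. 197.] [ 570. -347.   40.]
purple top [372 229  15  11 130] [379. 234.] [ 437. -449.   40.]
purple scene [ 73 252  22  36 524] [ 84. 269.] [ 434. -442.   40.]
purple scene [149 252  19  36 494] [159. 269.] [ 569. -341.   40.]
orange top [433 226  45  30 814] [452. 241.] [ 416. -725.   40.]
orange top [336 245  13  10 103] [343. 250.] [ 380. -314.   40.]
orange scene [106 214  18  32 349] [115. 227.] [ 369. -303.   40.]
bottle/film/beaker [[ 394. -101.  100.]] [[ 695. -143.  100.]] [[765.  28.  60.]]
d [ 207.3 -497.3    4.4] rotdeg [7.000e-02 5.845e+01 4.000e-02] n 13
2.64 -0.03 -3.19 0.01 4.5 0.0 0; 2.89 -0.03 -2.97 0.01 4.5 0.0 0; 3.11 -0.03 -2.74 0.01 4.5 0.0 0; 3.32 -0.03 -2.49 0.01 4.5 0.0 0; 3.5 -0.03 -2.22 0.01 4.5 0.0 0; 3.66 -0.03 -1.94 0.01 4.5 0.0 0; 3.8 -0.03 -1.64 0.01 4.5 0.0 0; 3.92 -0.03 -1.34 0.01 4.5 0.0 0; 4.01 -0.03 -1.03 0.01 4.5 0.0 0; 4.08 -0.03 -0.71 0.01 4.5 0.0 0; 4.13 -0.03 -0.39 0.01 4.5 0.0 0; 4.14 -0.03 -0.07 0.01 4.5 0.0 0; 4.14 -0.03 0.26 0.01 4.5 0.0 0; 
d [159   0   0] rotdeg [0. 0. 0.] n 4
1.0 0.0 3.85 0.0 0.0 0.0 0; 1.0 0.0 3.85 0.0 0.0 0.0 0; 1.0 0.0 3.85 0.0 0.0 0.0 0; 1.0 0.0 3.85 0.0 0.0 0.0 0;
```

Call:
apply_moves(plan="2.64 0 -3.19 0 4.5 0 0; 2.89 0 -2.97 0 4.5 0 0; 3.11 0 -2.74 0 4.5 0 0; 3.32 0 -2.49 0 4.5 0 0; 3.5 0 -2.22 0 4.5 0 0; 3.66 0 -1.94 0 4.5 0 0; 3.8 0 -1.64 0 4.5 0 0; 3.92 0 -1.34 0 4.5 0 0; 4.01 0 -1.03 0 4.5 0 0; 4.08 0 -0.71 0 4.5 0 0; 4.13 0 -0.39 0 4.5 0 0; 4.14 0 -0.07 0 4.5 0 0; 4.14 0 0.26 0 4.5 0 0; 0 0 0 0 0 0 0", squeeze=30)

```text
clock: 1.5
eef_pos: [385.5, 77.3, 228.1]
tcp_rot: [-1.572, -0.004, -1.357]
contact_force: [-0.8, -0.3, 0.3]
opening: 1.003
```

```bash
python3 - <<'E'
from h import *
go(549,101,235,-1.317)
E
```

```text
d [163.5  23.7   6.9] rotdeg [ 0.07 -2.27  0.21] n 4
0.29 -0.18 4.12 0.02 -0.57 0.05 0; 0.33 -0.17 4.12 0.02 -0.57 0.05 0; 0.37 -0.17 4.11 0.02 -0.57 0.05 0; 0.41 -0.17 4.11 0.02 -0.57 0.05 0;
```

Call:
apply_moves(plan="0.29 -0.17 4.12 0 -0.57 0.05 0; 0.33 -0.17 4.12 0 -0.57 0.05 0; 0.37 -0.17 4.11 0 -0.57 0.05 0; 0.41 -0.17 4.11 0 -0.57 0.05 0; 0 0 0 0 0 0 0")

```text
clock: 2.0
eef_pos: [552.2, 101.5, 232.9]
tcp_rot: [-1.575, 0.002, -1.318]
contact_force: [0.3, -0.5, 0.3]
opening: 0.999
```

```bash
python3 - <<'E'
from h import *
S=r.grab_frame("scene");T=r.grab_frame("top")
m=np.hstack([crop(S,220,60,80,130,4),crop(T,180,165,90,130,4)]);cv2.imwrite("pics/m2.png",m);print(m.shape)
s=r.sense(); p=s["eef_pos"];print(p,s["tcp_rot"],proj("scene",p),proj("top",p))
go(548.6,100.9,98,-1.317)
E
```

```text
(520, 680, 3)
[547.80000791 100.74296186 232.30366112] [-1.57892794  0.00180918 -1.31783028] [[267.21892768 116.90923011]] [[224.27586354 194.10796692]]
d [   0.8    0.2 -134.3] rotdeg [ 0.47 -0.05 -0.1 ] n 3
0.01 4.48 0.06 0.16 -0.02 -0.03 0; 0.01 4.48 0.05 0.16 -0.02 -0.03 0; 0.0 4.48 0.04 0.16 -0.02 -0.03 0;
```

View pics/m2.png

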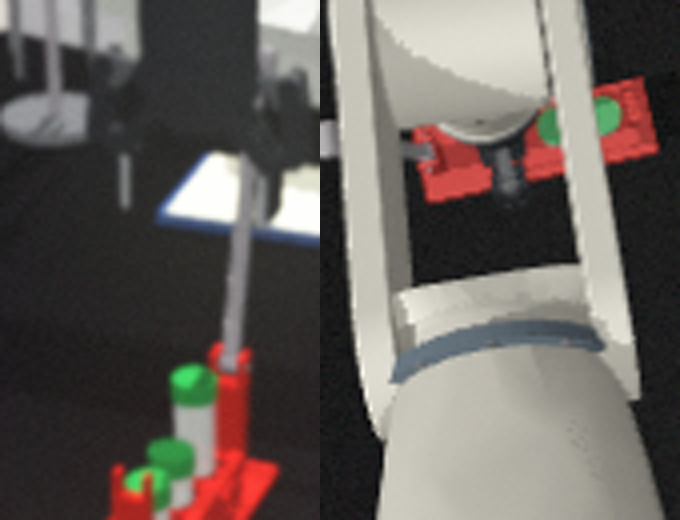

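Three fingers-and-tube checks agree: in the scene view the fingers (about 251 and 286 px) straddle the tall tube's cap at (269,155), in the hole nearest the hinge. Four pictures viewed so far. Going down.

Call:
apply_moves(plan="0 4.48 0.05 0.16 0 0 0; 0 4.48 0.05 0.16 0 0 0; 0 4.48 0.05 0.16 0 0 0; 0 0 0 0 0 0 0")

```text
clock: 2.5
eef_pos: [544.0, 102.7, 96.5]
tcp_rot: [-1.569, 0.002, -1.315]
contact_force: [-1.6, -0.3, -0.4]
opening: 1.003
```

```bash
python3 - <<'E'
from h import *
print(r.sense()["contact_force"])
go(548.6,100.9,92,-1.317)
E
```

```text
[-1.59816253 -0.33745323 -0.40947574]
d [ 4.6 -1.8 -4.5] rotdeg [-0.09  0.09 -0.12] n 1
0.29 0.45 0.4 -0.09 0.09 -0.12 0;
```

Call:
apply_moves(plan="0.29 0.45 0.4 0 0.1 -0.1 0; 0 0 0 0 0 0 0.3; 0 0 0 0 0 0 0.5; 0 0 0 0 0 0 0.8; 0 0 0 0 0 0 0.8; 0 0 0 0 0 0 0.8; 0 0 0 0 0 0 0.8; 0 0 0 0 0 0 0.8", squeeze=30)

```text
clock: 3.3
eef_pos: [551.8, 101.9, 101.0]
tcp_rot: [-1.559, -0.0, -1.317]
contact_force: [-0.5, -0.1, -1.3]
opening: 0.349
```

```bash
python3 - <<'E'
from h import *
for i in range(4):
    s=r.sense();print(s["eef_pos"].round(1),s["tcp_rot"].round(4),s["contact_force"].round(2),s["opening"]); r.grab_frame("top")
S=r.grab_frame("scene");cv2.imwrite("pics/m3.png",crop(S,220,60,100,130,4))
go(548.6,100.9,245,-1.317,cl=.8)
E
```

```text
[551.8 101.9 101. ] [-1.5592e+00 -4.0000e-04 -1.3167e+00] [-0.53 -0.14 -1.31] 0.34878364737221595
[551.8 101.9 100.9] [-1.5593e+00 -4.0000e-04 -1.3167e+00] [ 0.21  0.12 -0.91] 0.34881939127222916
[551.7 101.9 100.8] [-1.5595e+00 -4.0000e-04 -1.3167e+00] [-0.55  0.41 -1.14] 0.3507293992633189
[551.7 101.9 100.7] [-1.5597e+00 -4.0000e-04 -1.3167e+00] [-0.8   0.53 -0.7 ] 0.347448870868962
d [ -3.   -1.  144.4] rotdeg [-0.63  0.02  0.02] n 4
0.01 -3.61 -0.04 -0.16 0.0 0.01 0.8; 0.01 -3.61 -0.05 -0.16 0.0 0.01 0.8; 0.01 -3.61 -0.06 -0.16 0.0 0.01 0.8; 0.01 -3.61 -0.07 -0.16 0.0 0.01 0.8;
```

View pics/m3.png

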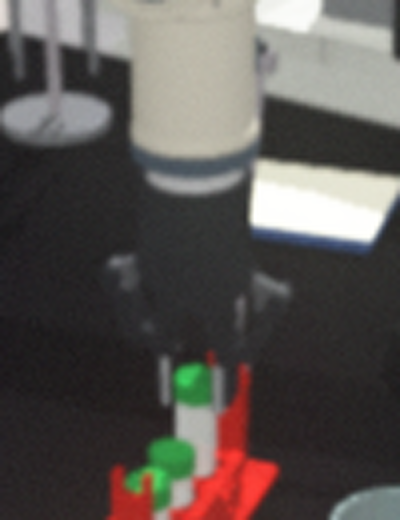

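The crop shows both fingers on the green cap of the tall tube (crop (195,385), i.e. scene (269,156)). Five viewed. Lifting.

Call:
apply_moves(plan="0 -2 0 -0.16 0 0 0.8; 0 -3.6 0 -0.16 0 0 0.8; 0 -4 0 -0.16 0 0 0.8; 0 -4 0 -0.16 0 0 0.8; 0 -1.5 0 0 0 0 0.8; 0 0 0 0 0 0 0.8", squeeze=40)

```text
clock: 4.15
eef_pos: [549.6, 101.6, 255.2]
tcp_rot: [-1.576, 0.0, -1.317]
contact_force: [0.4, 0.2, -1.0]
opening: 0.349
```

```bash
python3 - <<'E'
from h import *
print(r.sense()["contact_force"])
go(469.3,-300,250,-1.44,14,cl=.8)
E
```

```text
[ 0.40089658  0.1598035  -0.99838665]
d [ -80.3 -401.6   -5.2] rotdeg [0.31 7.07 0.02] n 14
2.63 0.04 -1.28 0.02 0.5 0.0 0.8; 2.64 0.04 -1.25 0.02 0.5 0.0 0.8; 2.65 0.04 -1.23 0.02 0.5 0.0 0.8; 2.66 0.04 -1.21 0.02 0.5 0.0 0.8; 2.68 0.04 -1.18 0.02 0.5 0.0 0.8; 2.69 0.04 -1.16 0.02 0.5 0.0 0.8; 2.7 0.04 -1.14 0.02 0.5 0.0 0.8; 2.71 0.04 -1.11 0.02 0.5 0.0 0.8; 2.72 0.04 -1.09 0.02 0.5 0.0 0.8; 2.72 0.04 -1.06 0.02 0.5 0.0 0.8; 2.73 0.04 -1.04 0.02 0.5 0.0 0.8; 2.74 0.04 -1.02 0.02 0.5 0.0 0.8; 2.75 0.04 -0.99 0.02 0.5 0.0 0.8; 2.76 0.04 -0.97 0.02 0.5 0.0 0.8;
```

Call:
apply_moves(plan="1.3 0.02 -0.6 0 0.5 0 0.8; 2.64 0.04 -1.25 0 0.5 0 0.8; 2.65 0.04 -1.23 0 0.5 0 0.8; 2.66 0.04 -1.21 0 0.5 0 0.8; 2.68 0.04 -1.18 0 0.5 0 0.8; 2.69 0.04 -1.16 0 0.5 0 0.8; 2.7 0.04 -1.14 0 0.5 0 0.8; 2.71 0.04 -1.11 0 0.5 0 0.8; 2.72 0.04 -1.09 0 0.5 0 0.8; 2.72 0.04 -1.06 0 0.5 0 0.8; 2.73 0.04 -1.04 0 0.5 0 0.8; 2.74 0.04 -1.02 0 0.5 0 0.8; 2.75 0.04 -0.99 0 0.5 0 0.8; 2.76 0.04 -0.97 0 0.5 0 0.8; 1.3 0 -0.5 0 0 0 0.8; 0 0 0 0 0 0 0.8; 0 0 0 0 0 0 0.8")

```text
clock: 5.85
eef_pos: [443.4, -318.9, 223.0]
tcp_rot: [-1.614, 0.015, -1.45]
contact_force: [-0.0, -0.6, -0.9]
opening: 0.349
```

```bash
python3 - <<'E'
from h import *
S=r.grab_frame("scene")
cv2.imwrite("pics/m4.png",crop(S,85,130,110,150,4))
g=cv2.inRange(cv2.cvtColor(S,cv2.COLOR_BGR2HSV),(45,90,40),(85,255,255));k,l,st,ce=cv2.connectedComponentsWithStats(g)
for i in range(1,k):
    if st[i,4]>8: print(st[i],ce[i].round(1))
s=r.sense();p=s["eef_pos"];print(p,s["tcp_rot"]);
print("predicted cap",proj("scene",p-[0,0,92.7-107]),"foot",proj("scene",p-[0,0,92.7]))
go(469.3,-300,175,-1.44,cl=.8)
E
```

```text
[106 165  11  14 113] [111.3 171.9]
[252 169  16  18 150] [260.6 175.7]
[117 235  14  15 159] [124.2 242.6]
[ 443.48231699 -318.62263669  223.06642158] [-1.61383442  0.01450377 -1.44922361]
predicted cap [[114.3455414  171.47763329]] foot [[122.89300151 211.28305442]]
d [ 25.8  18.6 -48.1] rotdeg [ 2.46 -0.51 -0.84] n 2
-0.73 2.35 1.5 1.23 -0.26 -0.42 0.8; -0.74 2.38 1.45 1.23 -0.26 -0.42 0.8;
```

View pics/m4.png

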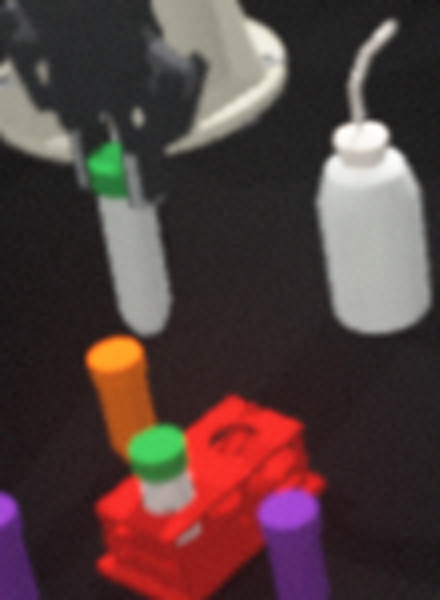

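The tall tube is held well: its foot in the scene view is at (122,212), against (123,211) predicted, and the free hole is at (143,240). Six viewed. Correcting the offset and tilt next.

Call:
apply_moves(plan="-0.73 0.5 1.5 1.23 -0.26 -0.42 0.8; -0.74 0.5 1.45 1.23 -0.26 -0.42 0.8; 0 0 0 0 0 0 0.8; 0 0 0 0 0 0 0.8")

```text
clock: 6.3
eef_pos: [471.5, -295.7, 211.7]
tcp_rot: [-1.571, 0.001, -1.435]
contact_force: [-0.0, 0.3, -0.4]
opening: 0.35
```

```bash
python3 - <<'E'
from h import *
go(469.3,-300,175,-1.44,cl=.8)
E
```

```text
d [ -2.2  -4.3 -36.7] rotdeg [-0.01  0.26 -0.07] n 1
0.4 3.67 -0.28 -0.01 0.26 -0.07 0.8;
```

Call:
apply_moves(plan="0.2 1.8 -0.14 0 0.13 0 0.8; 0.2 1.8 -0.14 0 0.13 0 0.8; 0 0.8 0 0 0 0 0.8; 0 0 0 0 0 0 0.8; 0 0 0 0 0 0 0.8")

```text
clock: 6.8
eef_pos: [469.4, -299.7, 168.7]
tcp_rot: [-1.571, -0.0, -1.438]
contact_force: [1.4, -0.4, -1.1]
opening: 0.344
```

```bash
python3 - <<'E'
from h import *
print(r.sense()["tcp_rot"])
go(469.3,-300,150,-1.44,cl=.8)
S=r.grab_frame("scene");cv2.imwrite("pics/m5.png",crop(S,95,160,90,120,5))
E
```

```text
[-1.57085034e+00 -3.57448364e-06 -1.43760921e+00]
d [ -0.1  -0.3 -18.7] rotdeg [0.   0.14 0.  ] n 1
0.03 1.87 -0.01 0.0 0.14 0.0 0.8;
```

View pics/m5.png

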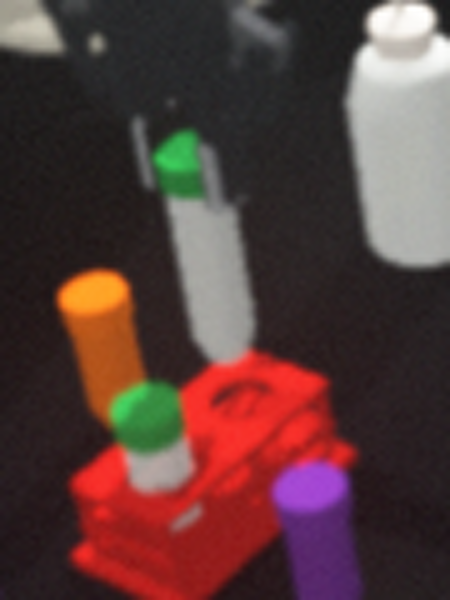

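Seven viewed. The foot is at scene (141,231), just above the hole, whose rim is centred near (143.6,240). I'll compare that with the prediction.

```bash
python3 - <<'E'
from h import *
S=r.grab_frame("scene")
print(proj("scene",[(469.4,-299.7,51),(470.3,-299.4,51),(474,-300,51),(469.4,-295,51),(469.4,-299.7,76)]))
print(cv2.cvtColor(S,cv2.COLOR_BGR2HSV)[230:250,134:156,2])
E
```

```text
[[142.02141732 238.04384447]
 [142.37077656 238.12325033]
 [143.22565362 238.85489451]
 [143.51426501 237.01246655]
 [140.39923137 229.8484191 ]]
[[ 60  91 137 160 162 167 169 170 174 187 203 187 140 114  95  69  53  47
   44  44  45  43]
 [ 51  68 107 142 164 172 178 183 199 224 235 230 197 179 163 120  86  72
   63  53  47  42]
 [ 50  59  94 151 193 210 214 221 234 242 243 232 208 195 192 178 165 157
  144 114  76  55]
 [ 56  83 148 213 239 243 244 244 246 246 241 226 220 219 220 222 230 237
  231 204 159 118]
 [ 88 150 213 241 247 248 247 246 244 242 234 228 235 240 242 245 246 247
  247 243 233 205]
 [161 215 242 247 246 244 242 237 228 222 213 211 224 233 239 245 248 248
  248 248 246 243]
 [229 243 247 246 241 229 213 191 178 176 176 177 177 188 212 236 244 247
  248 247 248 248]
 [245 248 246 242 222 183 159 142 151 168 175 177 161 144 171 210 235 244
  245 245 245 245]
 [248 248 243 226 176 136 121 136 168 190 209 210 192 170 180 202 223 235
  236 236 236 235]
 [248 247 239 192 131 119 140 168 192 220 236 227 207 205 220 222 225 231
  233 232 231 227]
 [248 247 234 169 137 17
[... 206 characters left out ...]
4 206 227 232 233 231 232 229
  219 199 189 196]
 [248 248 247 246 243 231 222 227 228 222 221 228 236 236 234 231 228 215
  198 192 209 223]
 [248 248 248 248 247 244 242 242 241 241 244 245 246 243 236 229 213 198
  204 226 233 236]
 [247 247 246 245 247 248 247 247 247 247 248 248 248 246 240 221 194 204
  233 243 245 240]
 [239 238 238 239 246 248 248 248 248 248 248 248 248 243 231 198 184 219
  242 247 247 241]
 [211 214 219 233 242 247 248 248 248 248 248 247 244 232 200 182 199 231
  245 247 245 235]
 [193 193 200 217 238 246 248 248 248 248 246 241 228 198 188 200 219 234
  240 239 233 215]
 [185 187 196 220 241 248 248 248 248 246 237 217 187 184 207 215 214 220
  222 198 193 190]]
```

```bash
python3 - <<'E'
from h import *
a=np.linspace(0,6.28,60)
for c in((469.4,-299.7),(473,-301)):
    P=np.c_[c[0]+15.5*np.cos(a),c[1]+15.5*np.sin(a),0*a+51]
    for n in("scene","top"):
        q=proj(n,P);print(c,n,q.min(0).round(1),q.max(0).round(1),q.mean(0).round(1))
E
```

```text
(469.4, -299.7) scene [135.4 233.9] [148.6 242.3] [142.1 238.1]
(469.4, -299.7) top [335. 220.] [343.6 228.7] [339.3 224.3]
(473, -301) scene [136.  234.7] [149.2 243.2] [142.7 239. ]
(473, -301) top [335.4 219. ] [344.  227.7] [339.7 223.3]
```

Call:
apply_moves(plan="0 1.2 0.05 0 0 0 0.8; 0 1.2 0.05 0 0 0 0.8; 0 1 0 0 0 0 0.8; 0 1 0 0 0 0 0.8; 0 0 0 0 0 0 0.8")

```text
clock: 7.4
eef_pos: [471.0, -299.9, 122.0]
tcp_rot: [-1.569, -0.001, -1.438]
contact_force: [-0.1, 0.0, -1.0]
opening: 0.354
```

```bash
python3 - <<'E'
from h import *
s=r.sense();print(s["contact_force"],s["tcp_rot"]);go(470,-300,101,-1.44,cl=.8)
E
```

```text
[-0.10730196  0.04874818 -1.00435472] [-1.56924026e+00 -1.32676564e-03 -1.43756951e+00]
d [ -1.   -0.1 -21. ] rotdeg [-0.09  0.14  0.08] n 1
-0.01 2.1 -0.11 -0.09 0.14 0.08 0.8;
```

Foot at about 29 mm, inside the upper tier with no contact force. Continuing down.

Call:
apply_moves(plan="0 0.8 -0.05 0 0 0 0.8; 0 0.8 -0.05 0 0 0 0.8; 0 0.5 0 0 0 0 0.8; 0 0.3 0 0 0 0 0.8; 0 0 0 0 0 0 0.8")

```text
clock: 7.9
eef_pos: [473.4, -302.2, 99.4]
tcp_rot: [-1.564, -0.006, -1.438]
contact_force: [-1.0, 2.0, -1.4]
opening: 0.344
```

```bash
python3 - <<'E'
from h import *
s=r.sense();print(s["contact_force"],s["tcp_rot"]);go(470,-300,101,-1.44,cl=.8)
E
```

```text
[-0.97344983  1.96428379 -1.42256594] [-1.56355038 -0.00608553 -1.43758986]
d [-3.4  2.2  1.6] rotdeg [-0.42  0.14  0.35] n 1
-0.26 -0.16 -0.3 -0.42 0.14 0.35 0.8;
```

Call:
apply_moves(plan="0 0.3 0 0 0 0 0.8; 0 0.3 0 0 0 0 0.8; 0 0 0 0 0 0 0.8")

```text
clock: 8.2
eef_pos: [475.3, -303.1, 99.2]
tcp_rot: [-1.56, -0.009, -1.438]
contact_force: [-0.4, 1.7, -1.7]
opening: 0.348
```

Call:
apply_moves(plan="0 0 0 0 0 0 0.5; 0 0 0 0 0 0 0.4; 0 0 0 0 0 0 0.4; 0 0 0 0 0 0 0.3; 0 0 0 0 0 0 0.3; 0 0 0 0 0 0 0.3")

```text
clock: 8.8
eef_pos: [475.0, -303.2, 97.9]
tcp_rot: [-1.56, -0.009, -1.438]
contact_force: [-0.1, -0.3, 0.2]
opening: 0.7
```

```bash
python3 - <<'E'
from h import *
s=r.sense();print(s["contact_force"],s["tcp_rot"]);go(472,-301,165,-1.44,cl=.3)
S=r.grab_frame("scene");cv2.imwrite("pics/m6.png",crop(S,85,160,100,130,4))
g=cv2.inRange(cv2.cvtColor(S,cv2.COLOR_BGR2HSV),(45,90,40),(85,255,255));k,l,st,ce=cv2.connectedComponentsWithStats(g)
for i in range(1,k):
    if st[i,4]>8: print(st[i],ce[i].round(1))
print(proj("scene",[(470,-300,115),(473,-302,115)]))
E
```

```text
[-0.12299504 -0.32535608  0.22406176] [-1.56049483 -0.00855395 -1.43776269]
d [-3.   2.2 67.1] rotdeg [-0.59  0.13  0.49] n 2
-0.1 -3.35 -0.1 -0.3 0.07 0.24 0.3; -0.11 -3.35 -0.12 -0.3 0.07 0.24 0.3; 
[251 169  17  18 160] [260.3 175.9]
[130 211  15  14 169] [137.4 217.3]
[117 236  14  14 154] [124.  242.7]
[[137.86787189 216.78552485]
 [138.07164196 217.68738639]]
```

View pics/m6.png

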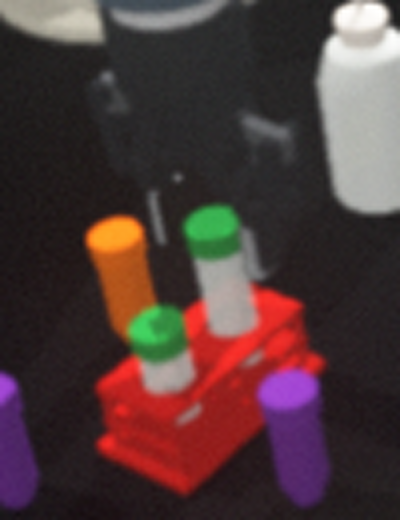

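The tall tube is seated: cap at scene (137,217), with a seated tube predicted at (138,217). Eight viewed. Next is the short tube in the stand at scene (124,243).

Call:
apply_moves(plan="0 -3.3 -0.1 -0.3 0 0.24 0.3; 0 -4 -0.1 -0.3 0 0.24 0.3; 0 -1 0 0 0 0 0.3; 0 0 0 0 0 0 0.3")

```text
clock: 9.25
eef_pos: [471.5, -302.6, 182.1]
tcp_rot: [-1.574, 0.002, -1.438]
contact_force: [0.3, 0.8, -0.2]
opening: 0.699
```

```bash
python3 - <<'E'
from h import *
a=go(479,-356,165,-1.44,cl=.3);go(479,-356,64,-1.44,cl=.3,start=a)
E
```

```text
d [  7.5 -53.4 -17.1] rotdeg [ 0.18  0.12 -0.13] n 2
2.7 0.85 0.02 0.09 0.06 -0.06 0.3; 2.7 0.85 0.02 0.09 0.06 -0.06 0.3; 
d [   0    0 -101] rotdeg [0. 0. 0.] n 3
0.0 3.37 -0.0 0.0 0.0 0.0 0.3; 0.0 3.37 -0.0 0.0 0.0 0.0 0.3; 0.0 3.37 -0.0 0.0 0.0 0.0 0.3;
```

Call:
apply_moves(plan="2.7 0.4 0.02 0.09 0.06 0 0.3; 2.7 0.4 0.02 0.09 0.06 0 0.3; 0 0 0 0 0 0 0.3; 0 0 0 0 0 0 0.3")

```text
clock: 9.65
eef_pos: [478.1, -356.1, 170.1]
tcp_rot: [-1.572, 0.005, -1.439]
contact_force: [0.1, 0.4, 0.0]
opening: 0.699
```

```bash
python3 - <<'E'
from h import *
go(479,-356,70,-1.44,cl=.3)
E
```

```text
d [ 9.000e-01  1.000e-01 -1.001e+02] rotdeg [ 0.09  0.05 -0.26] n 3
0.02 3.34 0.04 0.03 0.02 -0.09 0.3; 0.01 3.34 0.03 0.03 0.02 -0.09 0.3; 0.01 3.34 0.03 0.03 0.02 -0.09 0.3;
```

Call:
apply_moves(plan="0 3 0.03 0 0 -0.09 0.3; 0 3 0.03 0 0 -0.09 0.3; 0 2.5 0.03 0 0 -0.09 0.3; 0 1.2 0 0 0 0 0.3; 0 0 0 0 0 0 0.3; 0 0 0 0 0 0 0.3")

```text
clock: 10.25
eef_pos: [477.4, -351.4, 68.1]
tcp_rot: [-1.575, 0.003, -1.438]
contact_force: [0.1, -1.0, 0.7]
opening: 0.702
```

```bash
python3 - <<'E'
from h import *
print(r.sense()["contact_force"]);go(479,-356,63,-1.44,cl=.3)
E
```

```text
[ 0.07974847 -1.00845046  0.65301357]
d [ 1.6 -4.6 -5.1] rotdeg [ 0.22  0.12 -0.15] n 1
0.47 0.51 0.1 0.22 0.12 -0.15 0.3;
```

Call:
apply_moves(plan="0.47 0.5 0.1 0.2 0.1 -0.1 0.3; 0 0 0 0 0 0 0.5; 0 0 0 0 0 0 0.8; 0 0 0 0 0 0 0.8; 0 0 0 0 0 0 0.8; 0 0 0 0 0 0 0.8", squeeze=40)

```text
clock: 10.85
eef_pos: [480.8, -357.7, 66.6]
tcp_rot: [-1.567, -0.003, -1.44]
contact_force: [-0.1, 0.4, -0.7]
opening: 0.346
```

```bash
python3 - <<'E'
from h import *
s=r.sense();print(s["tcp_rot"],s["contact_force"]);go(479,-356,240,-1.44,cl=.8)
E
```

```text
[-1.56710883 -0.00306604 -1.43988479] [-0.0744278   0.44535651 -0.6536381 ]
d [ -1.8   1.7 173.4] rotdeg [-0.21  0.01  0.18] n 4
-0.03 -4.33 -0.02 -0.05 0.0 0.04 0.8; -0.04 -4.33 -0.03 -0.05 0.0 0.04 0.8; -0.04 -4.33 -0.03 -0.05 0.0 0.04 0.8; -0.04 -4.33 -0.04 -0.05 0.0 0.04 0.8;
```

Call:
apply_moves(plan="0 -2.5 0 0 0 0 0.8; 0 -4.3 0 0 0 0 0.8; 0 -4.3 0 0 0 0 0.8; 0 -4.3 0 0 0 0 0.8; 0 -2 0 0 0 0 0.8; 0 0 0 0 0 0 0.8; 0 0 0 0 0 0 0.8")

```text
clock: 11.55
eef_pos: [479.7, -356.6, 246.3]
tcp_rot: [-1.568, -0.002, -1.44]
contact_force: [-0.9, 0.3, -1.1]
opening: 0.349
```

```bash
python3 - <<'E'
from h import *
s=r.sense();print(s["tcp_rot"],s["contact_force"],s["opening"]);go(548.6,90,255,-1.317,14,cl=.8)
E
```

```text
[-1.56765376 -0.00190415 -1.44004069] [-0.9130236   0.32264342 -1.07798274] 0.3487601991201402
d [ 68.9 446.6   8.7] rotdeg [-0.17 -7.05  0.12] n 14
-3.1 -0.07 0.9 -0.01 -0.5 0.01 0.8; -3.09 -0.06 0.93 -0.01 -0.5 0.01 0.8; -3.08 -0.06 0.96 -0.01 -0.5 0.01 0.8; -3.07 -0.06 0.99 -0.01 -0.5 0.01 0.8; -3.07 -0.06 1.01 -0.01 -0.5 0.01 0.8; -3.06 -0.06 1.04 -0.01 -0.5 0.01 0.8; -3.05 -0.06 1.07 -0.01 -0.5 0.01 0.8; -3.04 -0.06 1.09 -0.01 -0.5 0.01 0.8; -3.03 -0.06 1.12 -0.01 -0.5 0.01 0.8; -3.02 -0.06 1.15 -0.01 -0.5 0.01 0.8; -3.01 -0.06 1.17 -0.01 -0.5 0.01 0.8; -3.0 -0.06 1.2 -0.01 -0.5 0.01 0.8; -2.99 -0.06 1.22 -0.01 -0.5 0.01 0.8; -2.98 -0.06 1.25 -0.01 -0.5 0.01 0.8;
```

Call:
apply_moves(plan="-1.5 -0.15 0.45 0 -0.5 0 0.8; -3.09 -0.15 0.93 0 -0.5 0 0.8; -3.08 -0.15 0.96 0 -0.5 0 0.8; -3.07 -0.15 0.99 0 -0.5 0 0.8; -3.07 -0.15 1.01 0 -0.5 0 0.8; -3.06 -0.15 1.04 0 -0.5 0 0.8; -3.05 -0.15 1.07 0 -0.5 0 0.8; -3.04 -0.15 1.09 0 -0.5 0 0.8; -3.03 -0.15 1.12 0 -0.5 0 0.8; -3.02 -0.15 1.15 0 -0.5 0 0.8; -3.01 -0.15 1.17 0 -0.5 0 0.8; -3 -0.15 1.2 0 -0.5 0 0.8; -2.5 -0.1 1 0 -0.5 0 0.8; -1.2 0 0.5 0 0 0 0.8; 0 0 0 0 0 0 0.8; 0 0 0 0 0 0 0.8")

```text
clock: 13.15
eef_pos: [526.9, 77.2, 240.4]
tcp_rot: [-1.605, 0.018, -1.317]
contact_force: [-0.8, 0.2, -0.4]
opening: 0.35
```

```bash
python3 - <<'E'
from h import *
s=r.sense();print(s["tcp_rot"],s["contact_force"],s["opening"]);go(549.2,100.5,160,-1.317,cl=.8)
E
```

```text
[-1.60497495  0.01783379 -1.31748788] [-0.75870968  0.15993141 -0.39467021] 0.349516755456591
d [ 22.3  23.3 -80.4] rotdeg [ 1.96 -0.01 -1.02] n 2
-0.77 3.98 1.51 0.98 -0.01 -0.51 0.8; -0.81 4.0 1.44 0.98 -0.01 -0.51 0.8;
```

Call:
apply_moves(plan="-0.77 2 1.55 0.98 0 -0.51 0.8; -0.81 3 1.5 0.98 0 -0.51 0.8; 0 2 0 0 0 0 0.8; 0 0 0 0 0 0 0.8; 0 0 0 0 0 0 0.8")

```text
clock: 13.65
eef_pos: [551.4, 95.0, 167.4]
tcp_rot: [-1.571, -0.002, -1.323]
contact_force: [-0.2, 0.4, 0.0]
opening: 0.347
```

```bash
python3 - <<'E'
from h import *
s=r.sense();print(s["tcp_rot"],s["contact_force"],s["opening"]);go(550.5,101,118,-1.317,cl=.8)
E
```

```text
[-1.57068951 -0.00233322 -1.32286584] [-0.24983586  0.44055456  0.01846503] 0.34688017309274816
d [ -0.9   6.  -49.4] rotdeg [-0.01 -0.34  0.13] n 2
-0.31 2.47 0.03 -0.0 -0.17 0.07 0.8; -0.3 2.47 0.03 -0.0 -0.17 0.07 0.8;
```

Call:
apply_moves(plan="-0.3 1.8 0.03 0 -0.17 0.07 0.8; -0.3 1.8 0.03 0 -0.17 0.07 0.8; 0 1 0 0 0 0 0.8; 0 0 0 0 0 0 0.8; 0 0 0 0 0 0 0.8")

```text
clock: 14.15
eef_pos: [553.4, 97.9, 125.8]
tcp_rot: [-1.564, -0.001, -1.321]
contact_force: [0.5, -0.2, 0.1]
opening: 0.348
```

```bash
python3 - <<'E'
from h import *
s=r.sense();print(s["tcp_rot"],s["contact_force"],s["opening"]);go(550.5,101,67,-1.317,cl=.8)
S=r.grab_frame("scene");cv2.imwrite("pics/m7.png",crop(S,225,110,80,110,5))
p=s["eef_pos"]; print(proj("scene",[p-[0,0,58.6],(548.6,100.9,51),(550.5,101,51)]))
E
```

```text
[-1.56431891e+00 -9.72872337e-04 -1.32092602e+00] [ 0.47173697 -0.24504034  0.14366209] 0.34754577696344546
d [ -2.9   3.1 -58.8] rotdeg [-0.37 -0.22  0.06] n 2
-0.19 2.94 -0.12 -0.19 -0.11 0.03 0.8; -0.19 2.94 -0.11 -0.19 -0.11 0.03 0.8; 
[[268.26068464 171.13294809]
 [267.50507555 174.97868608]
 [268.06736721 175.17095581]]
```

View pics/m7.png

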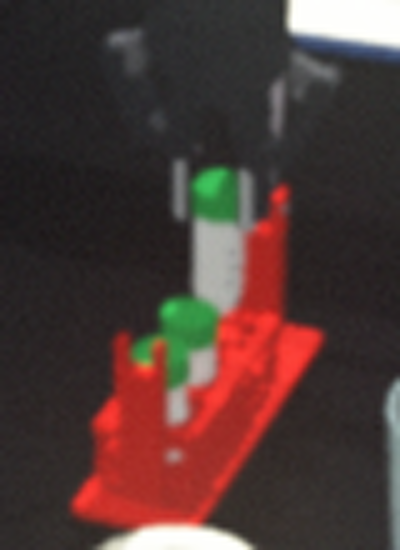

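Nine viewed. The short tube is held upright above the empty hole nearest the hinge, with its foot at about scene (269,170). Shifting 3 mm and inserting.

Call:
apply_moves(plan="-0.3 0.8 -0.2 -0.3 -0.1 0 0.8; -0.1 1 -0.1 0 0 0 0.8; 0 1 0 0 0 0 0.8; 0 1 0 0 0 0 0.8; 0 0 0 0 0 0 0.8; 0 0 0 0 0 0 0.8")

```text
clock: 14.8
eef_pos: [550.7, 101.2, 86.0]
tcp_rot: [-1.567, -0.002, -1.319]
contact_force: [1.2, -1.7, 0.7]
opening: 0.346
```

```bash
python3 - <<'E'
from h import *
s=r.sense();print(s["tcp_rot"],s["contact_force"],s["opening"]);go(550.5,101,67,-1.317,cl=.8)
E
```

```text
[-1.56681958 -0.00182206 -1.31866923] [ 1.15320272 -1.65911356  0.65859708] 0.34574792497989565
d [ -0.2  -0.2 -19. ] rotdeg [-0.23 -0.1   0.1 ] n 1
0.01 1.9 -0.03 -0.23 -0.1 0.1 0.8;
```

Call:
apply_moves(plan="0 0.8 0 -0.2 0 0 0.8; 0 0.7 0 0 0 0 0.8; 0 0.4 0 0 0 0 0.8; 0 0.3 0 0 0 0 0.8; 0 0.3 0 0 0 0 0.8; 0 0 0 0 0 0 0.8")

```text
clock: 15.4
eef_pos: [553.4, 101.2, 65.6]
tcp_rot: [-1.566, -0.003, -1.318]
contact_force: [-2.0, -1.3, -2.0]
opening: 0.348
```

Seated height reached (65.6, with 66.6 expected). Releasing, then going up.

Call:
apply_moves(plan="0 0 0 0 0 0 0.5; 0 0 0 0 0 0 0.3; 0 0 0 0 0 0 0.3; 0 0 0 0 0 0 0.3; 0 0 0 0 0 0 0.3; 0 -2 0 0 0 0 0.3; 0 -4 0 0 0 0 0.3; 0 -4 0 0 0 0 0.3; 0 -4 0 0 0 0 0.3; 0 0 0 0 0 0 0.3; 0 0 0 0 0 0 0.3")

```text
clock: 16.5
eef_pos: [551.3, 101.6, 207.6]
tcp_rot: [-1.571, -0.002, -1.319]
contact_force: [-0.5, -0.9, -0.1]
opening: 0.7
```

```bash
python3 - <<'E'
from h import *
s=r.sense();print(s["tcp_rot"],s["contact_force"],s["eef_pos"])
S=r.grab_frame("scene");cv2.imwrite("pics/m8.png",np.hstack([crop(S,225,50,80,140,4),crop(S,85,180,80,140,4)]))
g=cv2.inRange(cv2.cvtColor(S,cv2.COLOR_BGR2HSV),(45,90,40),(85,255,255));k,l,st,ce=cv2.connectedComponentsWithStats(g)
for i in range(1,k):
    if st[i,4]>8: print(st[i],ce[i].round(1))
print(proj("scene",[(548.6,100.9,80),(559,60.3,80),(569.7,19.6,80)]))
E
```

```text
[-1.57109352 -0.00160747 -1.31871742] [-0.49498701 -0.94149737 -0.10136333] [551.34710695 101.55946911 207.59390949]
[251 161  22  26 255] [263.  172.1]
[131 210  16  14 178] [138.2 216.8]
[[267.50606968 166.28592109]
 [261.97741111 173.66918908]
 [256.22522406 181.49313225]]
```

View pics/m8.png

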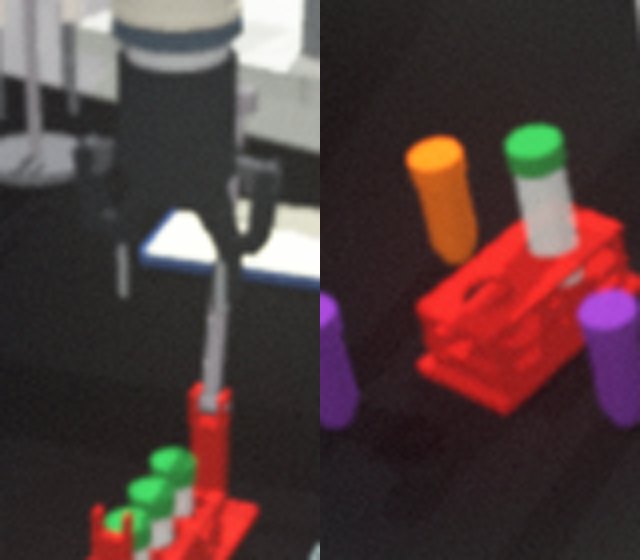

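Ten viewed. All three short tubes stand level in the rack, with caps on one line at scene (267,166), (262,174) and (256,181). The tall tube is seated in the stand. Next is the bar grip.

```bash
python3 - <<'E'
from h import *
from scipy.optimize import least_squares as LS
f=lambda q:np.concatenate([proj("top",q)[0]-(181.8,199.5),proj("scene",q)[0]-(284.3,74.4)])
s=LS(f,[519,216,311]);print(s.x,s.fun.round(2))
c,si=np.cos(.2541),np.sin(.2541)
d=s.x-[557.36,67.03,0]; print("local",c*d[0]+si*d[1],-si*d[0]+c*d[1],d[2])
a=go(551,101.6,355,-1.317,cl=.3);go(519,216,355,-1.317,cl=.3,start=a)
E
```

```text
[521.56192408 216.97837724 308.96334581] [-0.15 -0.21 -0.25  0.04]
local 3.0445878025143287 154.13224374208522 308.96334581302
d [ -0.7  -0.  147.3] rotdeg [-0.01 -0.1   0.1 ] n 4
0.0 -3.68 -0.02 -0.0 -0.02 0.02 0.3; 0.0 -3.68 -0.02 -0.0 -0.02 0.02 0.3; -0.0 -3.68 -0.02 -0.0 -0.02 0.02 0.3; -0.0 -3.68 -0.02 -0.0 -0.02 0.02 0.3; 
d [-32.  114.4   0. ] rotdeg [0. 0. 0.] n 3
-3.96 -0.0 -0.08 0.0 0.0 0.0 0.3; -3.96 -0.0 -0.08 0.0 0.0 0.0 0.3; -3.96 -0.0 -0.08 0.0 0.0 0.0 0.3;
```

Call:
apply_moves(plan="0 -3 0 0 0 0 0.3; 0 -4 0 0 0 0 0.3; 0 -4 0 0 0 0 0.3; 0 -4 0 0 0 0 0.3; 0 0 0 0 0 0 0.3; 0 0 0 0 0 0 0.3")

```text
clock: 17.15
eef_pos: [548.7, 101.4, 352.1]
tcp_rot: [-1.588, -0.0, -1.319]
contact_force: [-0.0, -0.3, -0.5]
opening: 0.702
```

```bash
python3 - <<'E'
from h import *
go(521.5,216.5,355,-1.317,cl=.3)
E
```

```text
d [-27.2 115.1   2.9] rotdeg [ 0.96 -0.09  0.02] n 3
-3.94 -0.1 0.08 0.32 -0.03 0.01 0.3; -3.94 -0.1 0.08 0.32 -0.03 0.01 0.3; -3.94 -0.1 0.08 0.32 -0.03 0.01 0.3;
```

Call:
apply_moves(plan="-2.5 -0.2 0.08 0.32 0 0 0.3; -3.9 -0.2 0.08 0.32 0 0 0.3; -3.5 -0.2 0.08 0.32 0 0 0.3; -1 0 0 0 0 0 0.3; 0 0 0 0 0 0 0.3; 0 0 0 0 0 0 0.3")

```text
clock: 17.75
eef_pos: [520.5, 208.4, 345.7]
tcp_rot: [-1.587, -0.003, -1.32]
contact_force: [-0.1, -1.5, 0.2]
opening: 0.699
```

```bash
python3 - <<'E'
from h import *
a=go(521.5,216.5,345,-1.317,cl=.3);go(521.5,216.5,291,-1.317,cl=.3,start=a)
S=r.grab_frame("scene");T=r.grab_frame("top");cv2.imwrite("pics/m9.png",np.hstack([crop(S,255,30,70,100,5),crop(T,150,170,60,100,5)]))
p=r.sense()["eef_pos"];print(p,proj("scene",p),proj("top",p))
E
```

```text
d [ 1.   8.1 -0.7] rotdeg [ 0.93 -0.18  0.16] n 1
-0.76 0.07 0.3 0.93 -0.18 0.16 0.3; 
d [  0.   0. -54.] rotdeg [0. 0. 0.] n 2
-0.0 2.7 -0.0 0.0 0.0 0.0 0.3; -0.0 2.7 -0.0 0.0 0.0 0.0 0.3; 
[520.78180555 207.97794819 346.12071501] [[282.19582366  62.15241032]] [[182.62475829 198.27707767]]
```

View pics/m9.png

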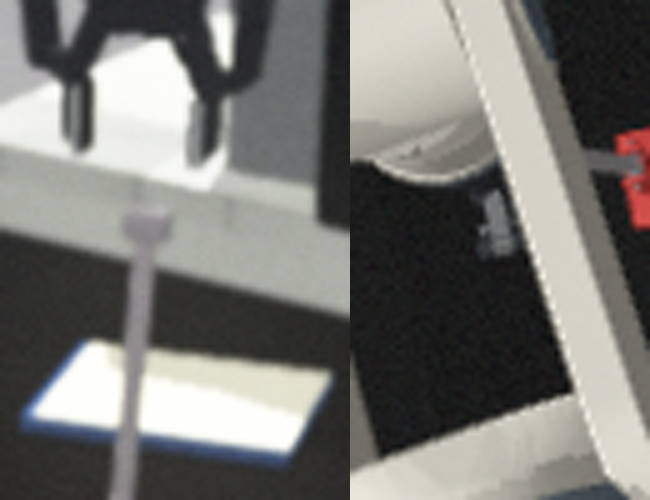

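Eleven viewed. In the scene view the open fingers, at (270,55) and (296,57), straddle the roller at (284,75). Going down to pinch its flat ends.

Call:
apply_moves(plan="-0.85 0.1 0.3 0.9 -0.2 0.1 0.3; 0 1.5 0 0 0 0 0.3; 0 2 0 0 0 0 0.3; 0 1.5 0 0 0 0 0.3; 0 0.3 0 0 0 0 0.3; 0 0 0 0 0 0 0.3; 0 0 0 0 0 0 0.3")

```text
clock: 18.55
eef_pos: [524.5, 215.0, 291.7]
tcp_rot: [-1.563, -0.0, -1.324]
contact_force: [-0.9, -0.3, -0.1]
opening: 0.705
```

```bash
python3 - <<'E'
from h import *
print(r.sense()["contact_force"])
go(521.5,216.5,290,-1.317,cl=.3)
E
```

```text
[-0.8830135  -0.33305729 -0.1023117 ]
d [-3.   1.5 -1.7] rotdeg [-0.44 -0.37  0.01] n 1
-0.21 0.17 -0.26 -0.44 -0.37 0.01 0.3;
```

Call:
apply_moves(plan="-0.2 0.1 -0.2 -0.4 -0.4 0 0.5; 0 0 0 0 0 0 0.9; 0 0 0 0 0 0 0.9; 0 0 0 0 0 0 0.9; 0 0 0 0 0 0 0.9; 0 0 0 0 0 0 0.9", squeeze=30)

```text
clock: 19.15
eef_pos: [521.3, 216.6, 292.6]
tcp_rot: [-1.571, 0.0, -1.316]
contact_force: [-1.1, -0.4, -1.5]
opening: 0.277
```

```bash
cat > arc.py <<'E'
from h import *
# arc: rows for the tool following the bar (grip point fixed in tool), from measured pose; th0 from it
import sys
th1,n=float(sys.argv[1]),int(sys.argv[2]); yaw=-1.317
s=r.sense(); p=s["eef_pos"]; H=np.array([533,169.3,97.]); u=np.array([np.sin(.2541),-np.cos(.2541),0]) # hinge -> catch
G=p+[0,0,17]; v=G-H; th=np.arctan2(v[2],v@u); print("pos",p.round(1),"rot",s["tcp_rot"].round(3),"F",s["contact_force"].round(1),"op",s["opening"],"th",th,"rad",np.hypot(v[2],v@u),"side",(v-u*(v@u))[:2])
R=Ro.from_euler("xyz",[-np.pi/2,0,yaw]); c=p
for a in np.linspace(th,th1,n+1)[1:]:
    q=H+u*220*np.cos(a)+[0,0,220*np.sin(a)-17]
    if c is p: print("first d",(q-c).round(1))
    print(*(R.inv().apply(q-c)/10).round(2),"0 0 0 .9",end="; "); c=q
print()
print("tilt fix",(Ro.from_euler("xyz",s["tcp_rot"]).inv()*R).as_rotvec(degrees=True).round(2))
E
python3 arc.py 1.0 10
```

```text
pos [521.3 216.6 292.6] rot [-1.571  0.    -1.316] F [-1.1 -0.4 -1.5] op 0.2769253754813966 th 1.796146002648194 rad 218.152051069609 side [0.53235751 0.13826061]
first d [  3.7 -16.4   5. ]
1.68 -0.5 -0.05 0 0 0 .9; 1.74 -0.19 0.0 0 0 0 .9; 1.75 -0.05 0.0 0 0 0 .9; 1.75 0.09 0.0 0 0 0 .9; 1.74 0.23 0.0 0 0 0 .9; 1.71 0.37 0.0 0 0 0 .9; 1.68 0.5 0.0 0 0 0 .9; 1.63 0.64 0.0 0 0 0 .9; 1.58 0.76 0.0 0 0 0 .9; 1.51 0.89 0.0 0 0 0 .9; 
tilt fix [-0.    0.03 -0.02]
```

Pinched (opening about 23.5 mm). Swinging the first part of the arc.

Call:
apply_moves(plan="1 -0.2 0 0 0 0 0.9; 1.7 -0.3 0 0 0 0 0.9; 1.75 -0.1 0 0 0 0 0.9; 1.75 0.07 0 0 0 0 0.9; 1.75 0.2 0 0 0 0 0.9; 1.7 0.35 0 0 0 0 0.9; 1 0.25 0 0 0 0 0.9; 0 0 0 0 0 0 0.9")

```text
clock: 19.95
eef_pos: [548.1, 109.2, 290.2]
tcp_rot: [-1.572, 0.006, -1.316]
contact_force: [1.8, 1.4, -4.6]
opening: 0.27
```

```bash
python3 arc.py 0.6 10
```

```text
pos [548.1 109.2 290.2] rot [-1.572  0.006 -1.316] F [ 1.8  1.4 -4.6] op 0.2699517573828543 th 1.283968715224381 rad 219.18094864576733 side [-0.50836481 -0.13202938]
first d [  4.2 -13.9  -4. ]
1.45 0.4 0.05 0 0 0 .9; 1.39 0.57 0.0 0 0 0 .9; 1.35 0.66 0.0 0 0 0 .9; 1.3 0.76 0.0 0 0 0 .9; 1.25 0.84 0.0 0 0 0 .9; 1.19 0.93 0.0 0 0 0 .9; 1.12 1.0 0.0 0 0 0 .9; 1.05 1.08 0.0 0 0 0 .9; 0.97 1.15 0.0 0 0 0 .9; 0.89 1.21 0.0 0 0 0 .9; 
tilt fix [ 0.1   0.05 -0.34]
```

Following nicely. Next arc.

Call:
apply_moves(plan="1.45 0.45 0 0 0 -0.1 0.9; 1.4 0.6 0 0 0 -0.1 0.9; 1.35 0.7 0 0 0 -0.1 0.9; 1.3 0.8 0 0 0 0 0.9; 1.25 0.88 0 0 0 0 0.9; 1.2 0.95 0 0 0 0 0.9; 1.1 1 0 0 0 0 0.9; 1.05 1.1 0 0 0 0 0.9; 0.95 1.15 0 0 0 0 0.9; 0.9 1.2 0 0 0 0 0.9; 0 0 0 0 0 0 0.9")

```text
clock: 21.05
eef_pos: [579.3, -15.6, 193.9]
tcp_rot: [-1.574, 0.001, -1.316]
contact_force: [0.6, -0.0, 0.3]
opening: 0.276
```

```bash
python3 arc.py 0.1 10
```

```text
pos [579.3 -15.6 193.9] rot [-1.574e+00  1.000e-03 -1.316e+00] F [ 0.6 -0.   0.3] op 0.2758929858220122 th 0.5385650128147964 rad 222.09840230215326 side [-1.58496125 -0.41163637]
first d [ 2.3 -2.5 -9.5]
0.3 0.95 0.16 0 0 0 .9; 0.44 0.86 0.0 0 0 0 .9; 0.4 0.88 0.0 0 0 0 .9; 0.36 0.89 0.0 0 0 0 .9; 0.32 0.91 0.0 0 0 0 .9; 0.28 0.92 0.0 0 0 0 .9; 0.24 0.93 0.0 0 0 0 .9; 0.2 0.94 0.0 0 0 0 .9; 0.16 0.95 0.0 0 0 0 .9; 0.12 0.96 0.0 0 0 0 .9; 
tilt fix [ 0.19  0.05 -0.06]
```

Call:
apply_moves(plan="0.35 0.9 0.05 0 0 0 0.9; 0.44 0.88 0.05 0 0 0 0.9; 0.4 0.88 0 0 0 0 0.9; 0.36 0.9 0 0 0 0 0.9; 0.32 0.9 0 0 0 0 0.9; 0.28 0.92 0 0 0 0 0.9; 0.24 0.93 0 0 0 0 0.9; 0.2 0.94 0 0 0 0 0.9; 0 0 0 0 0 0 0.9")

```text
clock: 21.95
eef_pos: [586.6, -44.5, 116.8]
tcp_rot: [-1.576, -0.003, -1.314]
contact_force: [-0.6, -3.0, 1.0]
opening: 0.277
```

```bash
python3 arc.py 0 6
```

```text
pos [586.6 -44.5 116.8] rot [-1.576 -0.003 -1.314] F [-0.6 -3.   1. ] op 0.2773437057285486 th 0.16537464166618066 rad 223.40398283013621 side [-1.81223982 -0.47066376]
first d [ 1.2  2.8 -6.6]
-0.24 0.66 0.19 0 0 0 .9; 0.08 0.6 0.0 0 0 0 .9; 0.06 0.6 0.0 0 0 0 .9; 0.04 0.6 0.0 0 0 0 .9; 0.03 0.61 0.0 0 0 0 .9; 0.01 0.61 0.0 0 0 0 .9; 
tilt fix [0.31 0.14 0.18]
```

Call:
apply_moves(plan="-0.1 0.65 0.1 0.1 0 0 0.9; 0 0.6 0.05 0.1 0 0 0.9; 0.03 0.6 0 0 0 0 0.9; 0.02 0.6 0 0 0 0 0.9; 0 0.6 0 0 0 0 0.9; 0 0.5 0 0 0 0 0.9; 0 0.4 0 0 0 0 0.9; 0 0.4 0 0 0 0 0.9; 0 0 0 0 0 0 0.9")

```text
clock: 22.85
eef_pos: [587.5, -47.3, 74.2]
tcp_rot: [-1.575, -0.008, -1.313]
contact_force: [-5.4, -4.6, 5.8]
opening: 0.271
```

```bash
python3 arc.py 0 3
```

```text
pos [587.5 -47.3  74.2] rot [-1.575 -0.008 -1.313] F [-5.4 -4.6  5.8] op 0.27097781622621375 th -0.02600720239198486 rad 223.3907361720293 side [-1.65154767 -0.42892979]
first d [0.8 3.7 2. ]
-0.33 -0.2 0.17 0 0 0 .9; 0.0 -0.19 0.0 0 0 0 .9; 0.0 -0.19 0.0 0 0 0 .9; 
tilt fix [0.27 0.25 0.47]
```

Call:
apply_moves(plan="0 0.5 0 0 0 0 0.9; 0 0.5 0 0 0 0 0.9; 0 0 0 0 0 0 0.9")

```text
clock: 23.15
eef_pos: [587.4, -47.4, 72.8]
tcp_rot: [-1.575, -0.009, -1.312]
contact_force: [-3.7, -4.6, -1.7]
opening: 0.272
```

At the firm stop. Releasing and going straight up, clear of everything.

Call:
apply_moves(plan="0 0 0 0 0 0 0.6; 0 0 0 0 0 0 0.3; 0 0 0 0 0 0 0.3; 0 0 0 0 0 0 0.3; 0 0 0 0 0 0 0.3; 0 -1.5 0 0 0 0 0.3; 0 -3 0 0 0 0 0.3; 0 -4 0 0 0 0 0.3; 0 -4 0 0 0 0 0.3; 0 -4 0 0 0 0 0.3; 0 -4 0 0 0 0 0.3; 0 0 0 0 0 0 0.3; 0 0 0 0 0 0 0.3")

```text
clock: 24.45
eef_pos: [588.4, -43.6, 291.6]
tcp_rot: [-1.57, -0.008, -1.311]
contact_force: [0.5, -0.3, -0.5]
opening: 0.697
```

```bash
python3 - <<'E'
from h import *
S=r.grab_frame("scene");s=r.sense();print(s["eef_pos"],s["contact_force"])
u=np.array([np.sin(.2541),-np.cos(.2541),0]);H=np.array([531,168.7,97.])
for th in(0,.035,.07,.12): print(th,proj("scene",H+u*220*np.cos(th)+[0,0,220*np.sin(th)]).round(1))
cv2.imwrite("pics/m10.png",np.hstack([crop(S,215,120,90,130,4.4),crop(S,80,180,90,130,4.4)]))
E
```

```text
[588.79796544 -43.65678956 291.88287344] [0.7723775  0.03282729 0.39977302]
0 [[246.3 189.1]]
0.035 [[246.3 186.6]]
0.07 [[246.3 184. ]]
0.12 [[246.3 180.1]]
```

View pics/m10.png

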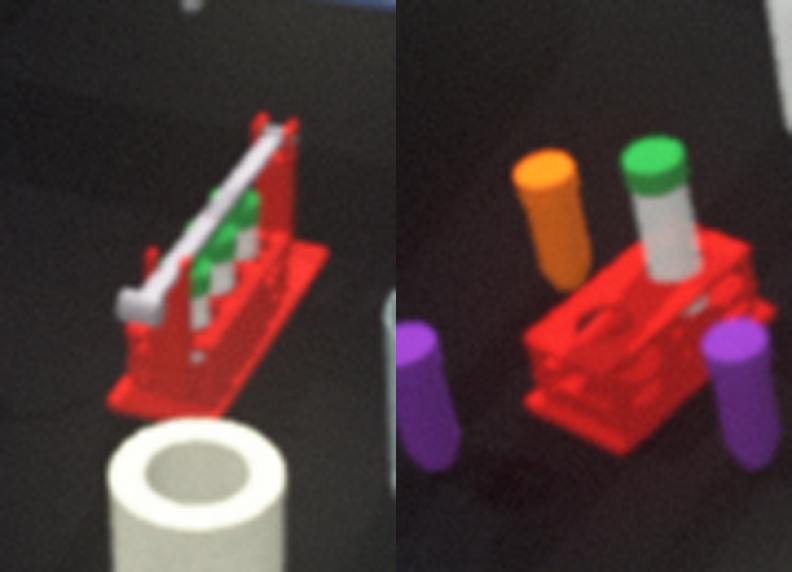

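Twelve viewed. The bar lies between the prongs with its roller at scene (246.8,189.3), against (246.3,189.1) predicted for angle 0. One numeric check before handing in.

```bash
python3 - <<'E'
from h import *
T=r.grab_frame("top");S=r.grab_frame("scene")
h=cv2.cvtColor(S,cv2.COLOR_BGR2HSV)[175:200,236:258]
m=((h[...,1]<60)&(h[...,2]>110)); m[:,16:]=0
ys,xs=np.nonzero(m[:, :]); print("rows",ys.min()+175,ys.max()+175)
for y in range(m.shape[0]): print(y+175,''.join('#' if v else '.' for v in m[y]))
u=np.array([np.sin(.2541),-np.cos(.2541),0]);v=np.array([np.cos(.2541),np.sin(.2541),0]);H=np.array([532,169,97.])
for th in(0,.035):
    a=np.linspace(0,6.28,40);d=np.array([0,0,1.])
    P=np.vstack([H+u*220*np.cos(th)+d*220*np.sin(th)+e*12*v+9*(np.cos(x)*u+np.sin(x)*d) for x in a for e in(-1,1)])
    q=proj("scene",P);print(th,q.min(0).round(1),q.max(0).round(1))
    q=proj("scene",H+u*180*np.cos(th)+d*180*np.sin(th)); print(q)
g=cv2.inRange(cv2.cvtColor(S,cv2.COLOR_BGR2HSV),(45,90,40),(85,255,255));k,l,st,ce=cv2.connectedComponentsWithStats(g)
for i in range(1,k):
    if st[i,4]>8: print(st[i],ce[i].round(1))
E
```

```text
rows 179 193
175 ......................
176 ......................
177 ......................
178 ......................
179 ...............#......
180 ...............#......
181 ...............#......
182 ..............##......
183 .............###......
184 ...........#####......
185 ........#.######......
186 ......##########......
187 ......##########......
188 ......##########......
189 ......##########......
190 ......##########......
191 ......##########......
192 .......########.......
193 .............##.......
194 ......................
195 ......................
196 ......................
197 ......................
198 ......................
199 ......................
0 [241.  184.8] [252.4 193.6]
[[252.76242278 181.18954476]]
0.035 [240.9 182.3] [252.4 191.1]
[[252.73652832 179.14341624]]
[259 163  15  24 115] [265.5 174.1]
[131 210  16  14 179] [138.2 216.8]
```

```bash
python3 -c "
from rig import r
print(r.sign_off(), r.sense()['clock'])"
```

```text
the job is handed in; nothing more can be done
the job is handed in; nothing more can be done
```

The carrier is ready to travel, and I handed the job in at about 24.6 s of the 66 s allowed. The hand-in reports no verdict, so this rests on my own checks.

I moved the tall tube from the hole nearest the hinge to the stand's free place. The stand's short tube went into the hole it left. I then pinched the bar's grip, swung it down at under 1 rad/s and pressed it onto its stop.

**Last checks**
- **Bar:** its roller spans scene rows down to 193. The calibration predicts 193.6 for fully home and 191.1 at the 0.035 rad limit, so it reads as home. It met a firm stop when pressed, and the bar showed no lift after release.
- **Tubes:** before the bar closed, the three short caps stood in one line at the expected seated positions. In the last picture the tall tube's cap is at (138,217), matching a seated tube. The bar hides part of the short caps in that picture, so I did not re-measure each one.
- **Arm and bench:** the gripper is open, about 290 mm up, with no contact force. The look-alikes by the stand looked untouched. My path stayed clear of the beaker, wash bottle and film roll, but I did not re-measure them.

**One disagreement:** the two cameras placed the stand's free hole a few millimetres apart. The tube's foot cone took this up during insertion.

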